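Seat the sample jar in its holder and screw the lid snug

ROBOT

A 7-joint arm with a two-finger parallel gripper is mounted at the origin on the work surface. World frame = base frame: x ahead of the robot, y to its left, z up, the work surface at z = 0. Lengths are in m, angles in rad, forces in N, time in s.
With the tool pointing down it reaches from about 0.4 to 0.85 m from the base axis. Payload 10.4 kg.
Tool frame: the origin (TCP) lies at the very end of the fingers, on their centre line; the grasp point (between the pads) lies 19 mm behind it; x points along the fingers, z is the direction in which the jaws open and shut, and the axes are right-handed (so a half turn about x gives the same grasp; the last joint's range is limited). The gripper opens to 85 mm and grips with 20 to 120 N. Pads are 22 mm wide; open, the fingers measure 114 mm over their backs; the gripper's body (76 mm by 85 mm) begins 54 mm behind the grasp point. The pads swing forward as they close: fully open they stand 13 mm farther back than shut.
Start: joints at [-1.275, 0.332, -0.065, 1.46, 0.022, 1.35, -0.088], TCP at [0.196, 0.594, 0.231] pointing down, gripper open.
Joint ranges: [-2.6, 2.6], [-0.5, 2.12], [-1.47, 1.34], [0.16, 2.42], [-1.27, 4.41], [0.06, 2.06], [-2.6, 2.6]. Speed limits (rad/s): [2.22, 2.22, 2.79, 2.79, 3.14, 3.14, 3.14].

INTERFACE

Orientations are given as a unit quaternion [x, y, z, w].
In Python, from workcell import readout, camera, manip gives the robot as it stands.
- The arm moves only by the shell command python3 -m inch 'ROWS' [FORCE]. ROWS is JSON, a list of rows, each a list of 3 entries, a list of its own where there are three numbers: the turn, a rotation vector about the tool's x, y, z in degrees, then the shift along the tool's x, y, z in mm, then the closure, from 0 (fully open) to 1 (shut). In form: [[[wx, wy, wz], [dx, dy, dz], hand], ...]. A call has 1 to 10 rows; each row is the pose to reach, as a shift and turn from the pose measured when the call began, along the tool's axes at that moment; what a row does not reach only later rows make up. A row lasts 1/8 s, in which the tool goes at most 62.5 mm and 10.7 degrees, less where a joint would pass 70% of its speed; a pose out of reach is approached as far as the arm can. A call with a gripper value outside its range is refused whole. The fingers move at their own pace and stop on an object; FORCE is the grip in N (left out, the last holds). Time passes only in rows, so rows that repeat a pose let the fingers close. It gives the time, the measured TCP pose, the force and the opening at its end, in the units of the state.
- readout.get_obs(): the state, without advancing time (a new reading comes with each control period).
- camera(name): name is "scene" or "top" or "wrist"; returns a dict with "pixels" (400x640x3 uint8, red, green, blue), "range_z" (400x640 float32, m along the optical axis (not along the pixel's ray), 0 where there is no reading), "intrinsics" (3x3 intrinsics, pixels), "extrinsics" (4x4, takes a point from world to camera coordinates); the wrist camera has in their place "T_tool_cam" (4x4, takes a point from camera to tool coordinates, whose origin is the TCP and whose axes are the tool frame's). Camera axes: x right, y down, z forward; pixel columns grow to the right and rows downward; lengths in m; the calibration is good to about 2 mm. The wrist camera is an equidistant fisheye: a pixel r from the principal point sees the ray r / f radians off the axis. A picture is of the moment at which its call begins: read the wrist's pose just before it.
- manip.hand_in(): hands the job in, once; it reports no verdict.
The state is a dict: "clock": time; "joint_pos": joint angles; "joint_velocities": joint speeds; "tau": joint torques, N m; "position": TCP position; "ee_rot": TCP orientation; "ft_force": force on the tool from outside, world axes, zero at the start; "torque": the same for the moment, N m; "grip_width": opening from 0.0 (shut) to 1.0 (fully open).
Only numpy, scipy, OpenCV 4.12 (cv2) and the standard library are available. Lean on these libraries where they do the work, as an engineer would, in place of code of your own. Each camera call takes 0.05 s, during which the arm holds its last target.

TASK

Set the square sample jar fully down into the square pocket of the metal holder block, which keeps it from turning, then screw its lid down clockwise until it is snug on its seal, without overtightening it. Leave the jar standing in the block and let go; do not disturb the other glassware.

Things in the scene. Friction and masses are not known exactly. Their poses are not given: they have to be found in the camera images.
- jar_center (a point): Centre of the loose amber glass jar, on its axis 45.5 mm above its underside: 91 mm tall with the lid down, 0.25 to 0.5 kg. Body 56 x 56 mm square, 46 mm tall (x and y across its flat sides, z up), then a shoulder narrowing to a 44 mm wide neck, then the lid. It fits the pocket in any of its four quarter turns.
- lid_center (a point): Centre of the jar's white ribbed round screw lid, 56 mm in diameter, 28 mm tall, 77 mm above the jar's underside when down. The point and its axes belong to the jar, not turning with the lid. The lid is on its thread and starts up to 2.4 mm higher; it turns with 0.06 N m, so the jar can be carried by it. Clockwise seen from above tightens, sinking 0.8 mm per rad.
- lid_top (a point): Centre of the lid's top when down, 91 mm above the jar's underside (belongs to the jar). The lid has 1.2 to 2.8 rad to run before it bears on its seal; nothing shows how much. Then it needs 0.3 N m to go on, rising by 4 N m per rad: snug from 0.44 N m, overtightened above 0.90 N m; aim for 0.6 N m. It stays tight when let go.
- ring_center (a point): Centre of the black rubber sealing ring (53 mm in diameter, 3 mm thick) under the lid, on the jar's axis 61.5 mm above its underside. Its x axis is parallel to the jar's until the lid bears on it and drags it round clockwise: 0.035 rad when snug, over 0.15 rad when overtightened.
- block_hole0 (a point): Centre of the mouth of the square pocket in the fixed aluminium holder block, level with its top. Block 110 x 110 mm, 35 mm tall; pocket 60 x 60 mm (2 mm play each side of the jar), 28 mm deep, 4 mm chamfer at the mouth; x and y along its sides, z up. A seated jar's centre stands 17.5 mm above this point.
- reagent: Bystander: amber bottle with a black cap, 62 mm in diameter and 130 mm tall; origin at the centre of its underside.
- beaker: Bystander: empty glass beaker, 70 mm in diameter and 90 mm tall; origin at the centre of its underside.
- flask: Bystander: conical glass flask, 76 mm across the foot, 125 mm tall with its cap; origin at the centre of its underside.
Mind the look-alikes: they are no part of the job. Leave any yellow look-alike of the part that bears jar_center alone.

How it is judged:
By the outcome, as a careful person would: the job done as asked, in the order asked, and still so for the second after the job is handed in, with the robot touching nothing.
It also fails if it takes over 72 s, if anything falls off the work surface, if the arm or the gripper's body presses on something with over 40 N, if the wrist force passes 120 N, or if a joint passes its speed limit or range.

## Working session

There is one attempt and no reset: what is moved stays moved. The work goes in short steps, Python scripts to look and compute and a shell command to move; the robot and the scene stay as the last step left them, time stands still between calls to the robot, and variables do not carry over. Pictures are saved under pics/ and viewed, and the job is handed in when it is done.

```bash
ls -la; mkdir -p pics; python3 - <<'E'
from workcell import readout, camera, manip
import numpy as np, cv2
o=readout.get_obs()
for k,v in o.items(): print(k,np.round(v,4))
for n in ("scene","top"):
    c=camera(n); cv2.imwrite(f"pics/{n}0.png",c["pixels"][:,:,::-1]); print(n,c["intrinsics"],c["extrinsics"]); np.savez(f"{n}0.npz",**c)
c=camera("wrist"); cv2.imwrite("pics/wrist0.png",c["pixels"][:,:,::-1]); print(c["intrinsics"],c["T_tool_cam"])
E
```

```text
total 12
drwxr-xr-x  3 agent agent 4096 Dec  7 15:36 .
drwxr-xr-x 23 root  root  4096 Dec  7 15:36 ..
drwxr-xr-x  2 agent agent 4096 Dec  7 15:36 pics
clock 0.0
joint_pos [-1.2746  0.3329 -0.0648  1.4609  0.0216  1.3499 -0.0885]
joint_velocities [-0.0007  0.0011  0.0001  0.0008  0.0015  0.001   0.0003]
tau [-8.00000e-04 -6.25442e+01  4.88000e-02 -3.91614e+01  1.62000e-02
  9.50000e-03 -0.00000e+00]
position [0.1958 0.5932 0.2305]
ee_rot [-0.4146  0.5734  0.414   0.5726]
ft_force [-0.2078  0.7919  0.3661]
torque [-0.0462  0.0315 -0.0043]
grip_width 1.0017
scene [[409.60427215   0.         314.73850953]
 [  0.         409.60427215 200.51676748]
 [  0.           0.           1.        ]] [[-0.04866383  0.99876648 -0.00986683 -0.00362876]
 [ 0.69293527  0.02664463 -0.7205073  -0.3761684 ]
 [-0.71935564 -0.04189972 -0.69337715  1.44238442]
 [ 0.          0.          0.          1.        ]]
top [[519.8459801    0.         318.37041756]
 [  0.         519.8459801  201.88031612]
 [  0.           0.           1.        ]] [[ 0.01461894 -0.99988563 -0.00387513  0.02075372]
 [-0.99334274 -0.01408017 -0.11433258  0.64422014]
 [ 0.11426495  0.00552075 -0.99343497  1.15835098]
 [ 0.          0.          0.          1.        ]]
[[309.70691629   0.         318.66924428]
 [  0.         309.70691629 201.70449247]
 [  0.           0.           1.        ]] [[-1.82861311e-04 -2.80046818e-01  9.59986326e-01 -1.43077377e-01]
 [-7.43969989e-04 -9.59986038e-01 -2.80046876e-01  7.09687215e-02]
 [ 9.99999707e-01 -7.65410756e-04 -3.28021234e-05  1.17639350e-04]
 [ 0.00000000e+00  0.00000000e+00  0.00000000e+00  1.00000000e+00]]
```

View pics/scene0.png

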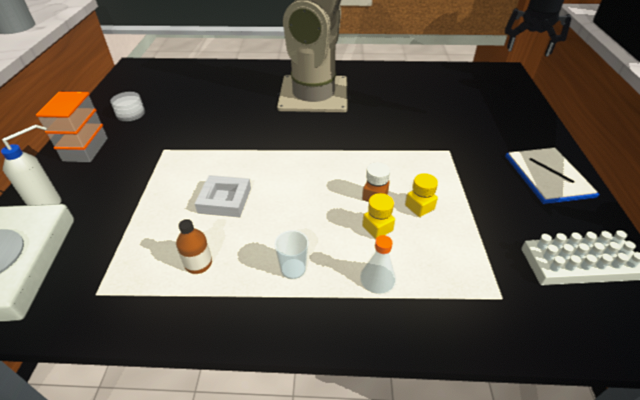

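View pics/top0.png

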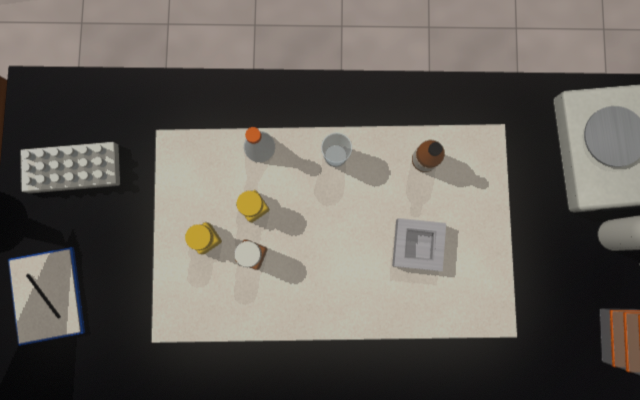

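View pics/wrist0.png

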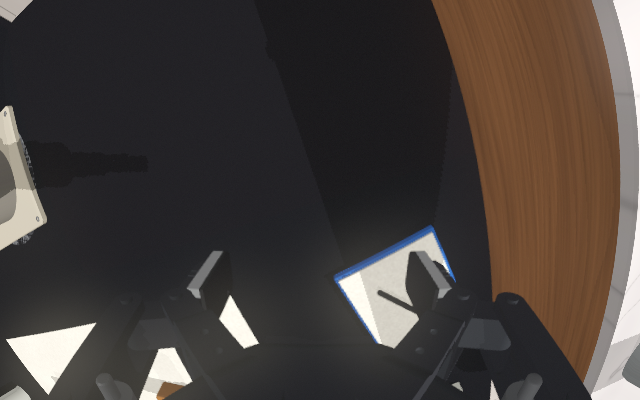

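Candidates in the top image are the amber jar with the white lid (248,254), the yellow look-alikes (250,206) and (201,238), and the reagent bottle (430,154). I choose the white-lidded amber one and will check it in enlarged crops.

```bash
python3 - <<'E'
import numpy as np, cv2
t=np.load("top0.npz"); s=np.load("scene0.npz")
a=cv2.resize(t["pixels"][190:290,180:310,::-1],None,fx=4,fy=4,interpolation=cv2.INTER_CUBIC)
b=cv2.resize(s["pixels"][155:255,330:450,::-1],None,fx=4,fy=4,interpolation=cv2.INTER_CUBIC)
cv2.imwrite("pics/jar_crop.png",a);cv2.imwrite("pics/jar_crop_s.png",b)
a=cv2.resize(t["pixels"][205:285,380:460,::-1],None,fx=6,fy=6,interpolation=cv2.INTER_CUBIC)
cv2.imwrite("pics/block_crop.png",a)
for n,c in(("t",t),("s",s)):
    d=c["range_z"];K=c["intrinsics"];E=c["extrinsics"]
    v,u=np.indices(d.shape);P=np.stack([(u-K[0,2])/K[0,0]*d,(v-K[1,2])/K[1,1]*d,d],-1)
    W=(P-E[:3,3])@E[:3,:3]; np.save(f"W{n}.npy",W)
    if n=="t":
        for nm,(u0,u1,v0,v1) in dict(lid=(225,275,235,275),y1=(230,275,185,225),y2=(180,222,215,260),fl=(235,280,120,165),bk=(315,360,125,170),re=(405,450,130,175),blk=(385,455,210,280)).items():
            w=W[v0:v1,u0:u1].reshape(-1,3);zm=np.percentile(w[:,2],99.5);k=w[:,2]>zm-.006
            print(nm,zm.round(4),k.sum(),np.median(w[k],0).round(4),w[k].min(0).round(3),w[k].max(0).round(3), 'table',np.percentile(w[:,2],5).round(4))
E
```

```text
lid 0.1047 12 [0.5073 0.0234 1.2245] [0.507 0.023 0.099] [0.528 0.191 1.224] table -0.0025
y1 1.2245 10 [0.5073 0.0234 1.2245] [0.507 0.023 1.224] [0.507 0.023 1.224] table -0.0024
y2 0.0972 234 [0.5588 0.2925 0.0929] [0.507 0.023 0.091] [0.585 0.319 1.224] table -0.0024
fl 0.1294 161 [0.7791 0.1732 0.1257] [0.507 0.023 0.123] [0.795 0.191 1.224] table -0.0024
bk 1.0889 11 [0.5073 0.0234 1.2245] [0.507 0.023 1.224] [0.507 0.023 1.224] table -0.0023
re 0.1343 127 [ 0.7526 -0.2188  0.1311] [ 0.507 -0.234  0.128] [0.766 0.023 1.224] table -0.0019
blk 0.0425 564 [ 0.5522 -0.1968  0.0379] [ 0.493 -0.26   0.036] [0.609 0.023 1.224] table -0.0018
```

View pics/jar_crop.png

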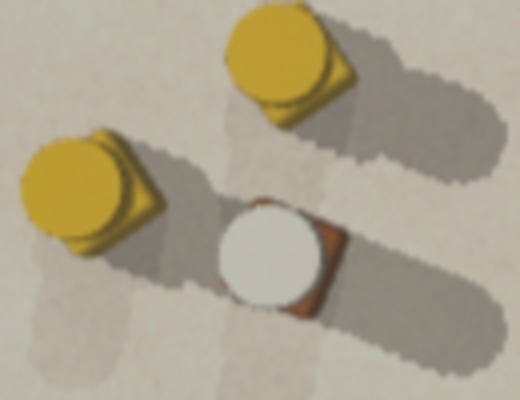

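View pics/jar_crop_s.png

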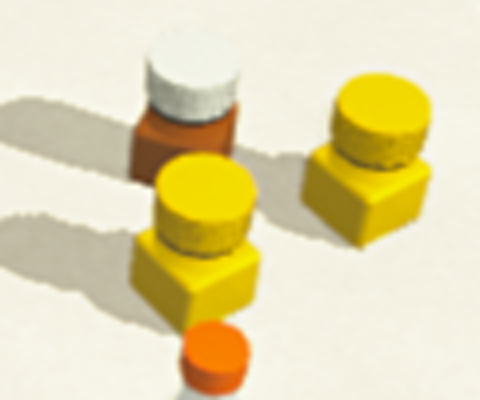

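View pics/block_crop.png

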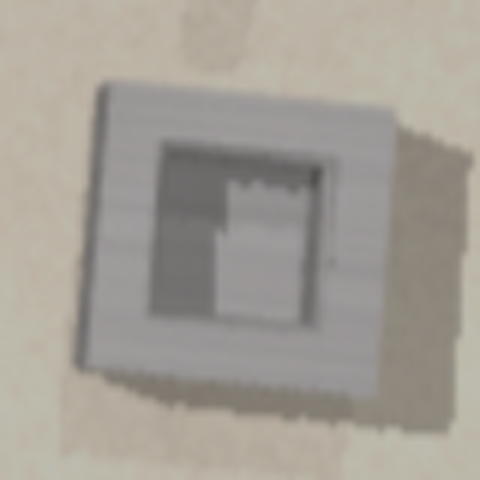

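The crop confirms it. The amber body with the white lid is centred at about top (247.5,254.2), and both yellow ones are look-alikes. The block has its pocket at about top (419,245). Next I'll compute poses.

```bash
cat > h.py <<'E'
import numpy as np
from scipy.spatial.transform import Rotation as R
def ray(c,uv,z):
    K=c["intrinsics"];E=c["extrinsics"];Rm=E[:3,:3];t=E[:3,3]
    o=-Rm.T@t; uv=np.atleast_2d(uv).astype(float)
    d=np.c_[(uv-K[[0,1],[2,2]])/K[0,0],np.ones(len(uv))]@Rm
    return o+d*((z-o[2])/d[:,2])[:,None]
E
python3 - <<'E'
from h import *
t=np.load("top0.npz")
W=np.load("Wt.npy")
for p in [(248,254),(245,258),(252,250),(395,250),(419,270),(435,245),(419,224),(420,250),(300,230)]: print(p,W[p[1],p[0]].round(4))
blk=np.array([(106,83),(397,110),(378,397),(88,370)])/6+[380,205]-.4
b=ray(t,blk,.035-.002);print(b.round(4));print('c',b.mean(0).round(4))
for i in range(4):
    e=b[(i+1)%4]-b[i];print(np.linalg.norm(e).round(4),np.degrees(np.arctan2(e[1],e[0])).round(2))
pk=np.array([(163,143),(325,157),(318,328),(150,318)])/6+[380,205]-.4
b=ray(t,pk,.033);print('pk',b.mean(0).round(4),b.round(4))
print('lid',ray(t,[[247.4,254.0]],.090).round(4))
j=np.array([(347,236),(308,318),(262,200)])/4+[180,190]-.4
q=ray(t,j,.044);print(q.round(4)); e=q[1]-q[0];print(np.linalg.norm(e),np.degrees(np.arctan2(e[1],e[0])));e=q[2]-q[0];print(np.linalg.norm(e),np.degrees(np.arctan2(e[1],e[0])))
from workcell import readout
o=readout.get_obs();print(R.from_quat(o["ee_rot"]).as_matrix().round(3))
E
```

```text
(248, 254) [0.5216 0.1805 0.0935]
(245, 258) [0.5129 0.1867 0.0938]
(252, 250) [0.5303 0.1717 0.0963]
(395, 250) [ 0.5362 -0.1461  0.0349]
(419, 270) [ 0.4915 -0.2063  0.0036]
(435, 245) [ 0.5491 -0.2384  0.0296]
(419, 224) [ 0.5962 -0.2007  0.0374]
(420, 250) [ 0.5377 -0.2077  0.01  ]
(300, 230) [ 0.5811  0.0727 -0.005 ]
[[ 0.6086 -0.1517  0.033 ]
 [ 0.5998 -0.2629  0.033 ]
 [ 0.4909 -0.2543  0.033 ]
 [ 0.4994 -0.1446  0.033 ]]
c [ 0.5497 -0.2034  0.033 ]
0.1115 -94.51
0.1093 175.47
0.11 85.55
0.1094 -3.73
pk [ 0.5508 -0.2022  0.033 ] [[ 0.5859 -0.1734  0.033 ]
 [ 0.5815 -0.2352  0.033 ]
 [ 0.5165 -0.2319  0.033 ]
 [ 0.5194 -0.1682  0.033 ]]
lid [[0.5216 0.1823 0.09  ]]
[[0.535  0.1462 0.044 ]
 [0.4886 0.1669 0.044 ]
 [0.5546 0.1949 0.044 ]]
0.05077472004686848 155.84546640526517
0.05254709273992042 68.06182749992169
[[-0.    -0.95   0.313]
 [-0.001  0.313  0.95 ]
 [-1.    -0.    -0.001]]
```

```bash
python3 -m inch '[[[-6,0,0],[3,-44,-29],0],[[-12,0,0],[6,-88,-58],0],[[-18,0,0],[9,-131,-87],0],[[-24,0,0],[12,-175,-115],0],[[-30,0,0],[15,-219,-144],0],[[-36,0,0],[18,-263,-173],0],[[-42,0,0],[21,-307,-202],0],[[-48,0,0],[24,-350,-231],0],[[-54,0,0],[27,-394,-260],0],[[-57,0,0],[30,-438,-289],0]]' 50
python3 - <<'E'
from h import *
from workcell import readout,camera
import cv2
o=readout.get_obs();c=camera("wrist");cv2.imwrite("pics/w1.png",c["pixels"][:,:,::-1])
print(o["clock"],o["position"].round(4) if hasattr(o["position"],'round') else o["position"],np.round(o["joint_pos"],3),R.from_quat(o["ee_rot"]).as_matrix().round(3),np.round(o["torque"],3),np.round(o["ft_force"],2))
np.savez("w1.npz",pos=o["position"],q=o["ee_rot"],**c)
E
```

```text
clock: 1.4
position: [0.5219, 0.1801, 0.2009]
ee_rot: [0.638, -0.305, -0.638, -0.305]
ft_force: [0.5, 0.9, 0.9]
grip_width: 0.998
1.4 [0.5219 0.1801 0.2009] [-0.601  0.188  0.21   1.71  -0.04   1.248  1.868] [[-0.    -0.778 -0.628]
 [-0.001 -0.628  0.778]
 [-1.     0.001 -0.001]] [ 0.005 -0.064  0.   ] [0.48 0.9  0.94]
```

View pics/w1.png

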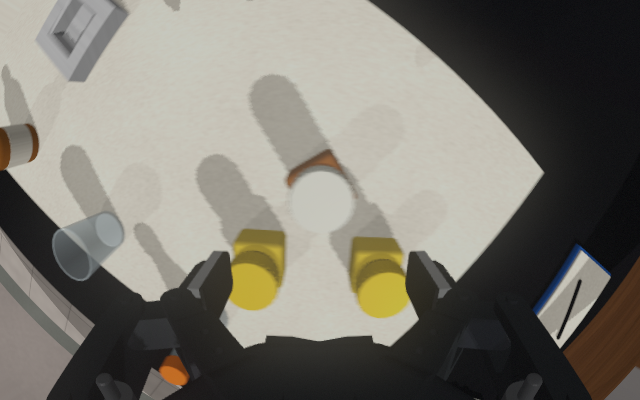

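The wrist image shows the white lid at (322,202), the amber body peeking out at (318,165), and the yellow ones at (255,270) and (380,278), well between the fingers' planned paths. I'll refine yaw and centre.

```bash
cat >> h.py <<'E'
def wray(w,uv,z):
    K=w["intrinsics"];T=w["T_tool_cam"];Rt=R.from_quat(w["q"]).as_matrix()
    d=(np.atleast_2d(uv).astype(float)-K[[0,1],[2,2]])/K[0,0]
    th=np.linalg.norm(d,axis=1)
    c=np.c_[d/th[:,None]*np.sin(th)[:,None],np.cos(th)]
    dw=c@T[:3,:3].T@Rt.T; o=w["pos"]+Rt@T[:3,3]
    return o+dw*((z-o[2])/dw[:,2])[:,None]
def wproj(w,P):
    K=w["intrinsics"];T=w["T_tool_cam"];Rt=R.from_quat(w["q"]).as_matrix()
    p=((np.atleast_2d(P)-w["pos"])@Rt-T[:3,3])@T[:3,:3]
    r=np.linalg.norm(p[:,:2],axis=1);th=np.arctan2(r,p[:,2])
    return p[:,:2]/r[:,None]*th[:,None]*K[0,0]+K[[0,1],[2,2]]
E
python3 - <<'E'
from h import *
import cv2
w=np.load("w1.npz")
im=w["pixels"][135:250,265:380,::-1]
cv2.imwrite("pics/w1c.png",cv2.resize(im,None,fx=5,fy=5,interpolation=cv2.INTER_CUBIC))
print(wray(w,[[322,201.5]],.091))
im=w["pixels"][0:100,20:140,::-1]
cv2.imwrite("pics/w1b.png",cv2.resize(im,None,fx=5,fy=5,interpolation=cv2.INTER_CUBIC))
E
```

```text
[[0.52226199 0.18378704 0.091     ]]
```

View pics/w1c.png

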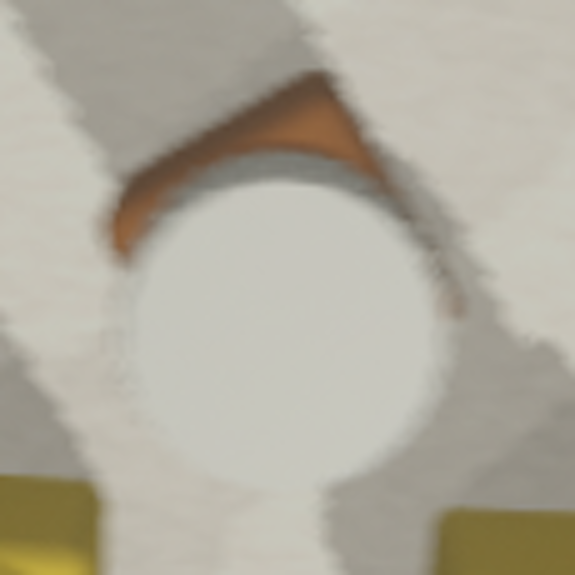

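```bash
python3 - <<'E'
from h import *
import cv2
w=np.load("w1.npz")
im=cv2.resize(w["pixels"][135:250,265:380,::-1],None,fx=5,fy=5,interpolation=cv2.INTER_CUBIC)
p=lambda P:((wproj(w,P)-[265,135]+.5)*5).astype(int)
c=np.array([.522,.1838])
for yaw,col in((-21,(0,255,0)),(-24,(255,0,0)),(-27,(0,0,255))):
    a=np.radians(yaw);Rm=np.array([[np.cos(a),-np.sin(a)],[np.sin(a),np.cos(a)]])
    for z in (.044,):
        q=np.c_[c+np.array([[1,1],[1,-1],[-1,-1],[-1,1]])*.028@Rm.T,[z]*4]
        cv2.polylines(im,[p(q)],True,col,1)
th=np.linspace(0,2*np.pi,60)
cv2.polylines(im,[p(np.c_[c[0]+.028*np.cos(th),c[1]+.028*np.sin(th),th*0+.0915])],True,(255,0,255),1)
cv2.imwrite("pics/w1d.png",im)
q=wray(w,np.array([(125,185),(300,82),(325,80),(460,305)])/5+[265,135]-.5,.045)
for a,b in((0,1),(2,3)):
    e=q[b]-q[a];print(np.degrees(np.arctan2(e[1],e[0])),np.linalg.norm(e))
E
```

```text
159.42178483302024 0.03988387041343054
70.22603522050478 0.05286981616768342
```

View pics/w1d.png

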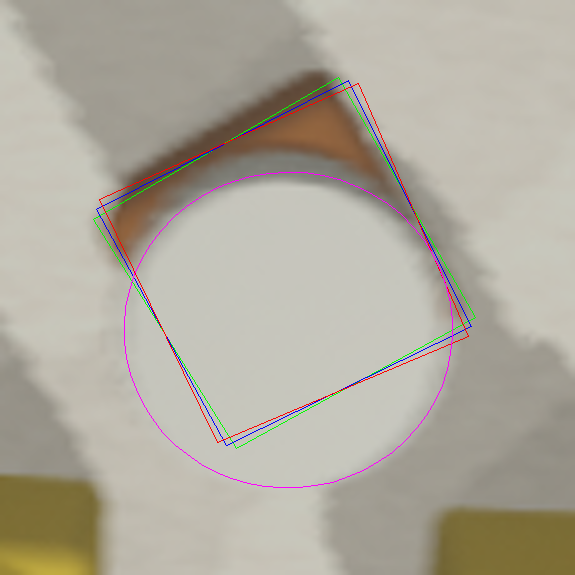

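View pics/w1b.png

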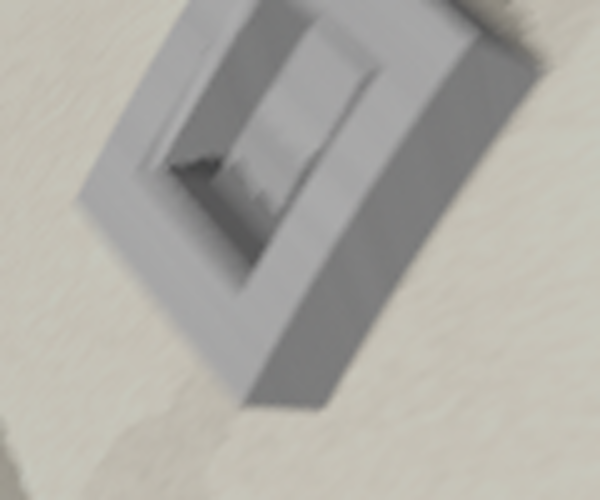

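```bash
python3 -m inch '[[[0,0,0],[50,-2,2.3],0],[[0,0,0],[100,-2,2.3],0],[[0,0,0],[130,-2,2.3],0],[[0,0,0],[146,-2,2.3],0],[[0,0,0],[146,-2,2.3],0]]' 50
python3 -m inch '[[[0,0,0],[0,0,0],1],[[0,0,0],[0,0,0],1],[[0,0,0],[0,0,0],1],[[0,0,0],[0,0,0],1],[[0,0,0],[0,0,0],1],[[0,0,0],[0,0,0],1]]' 50
python3 - <<'E'
from h import *
from workcell import readout,camera
import cv2
o=readout.get_obs();c=camera("wrist");cv2.imwrite("pics/w2.png",c["pixels"][:,:,::-1])
print(o["clock"],np.round(o["joint_pos"],3),np.round(o["torque"],3),np.round(o["ft_force"],2),o["grip_width"])
E
```

```text
clock: 2.08
position: [0.5255, 0.1749, 0.054]
ee_rot: [0.638, -0.309, -0.636, -0.305]
ft_force: [-0.1, -0.1, 0.7]
grip_width: 1.0
clock: 2.82
position: [0.5263, 0.1763, 0.0558]
ee_rot: [0.638, -0.307, -0.636, -0.306]
ft_force: [-3.0, 4.3, 5.7]
grip_width: 0.656
2.825 [-0.578  0.347  0.2    1.847 -0.079  0.954  1.9  ] [0.836 0.538 0.011] [-2.96  4.28  5.74] 0.6564759315123674
```

View pics/w2.png

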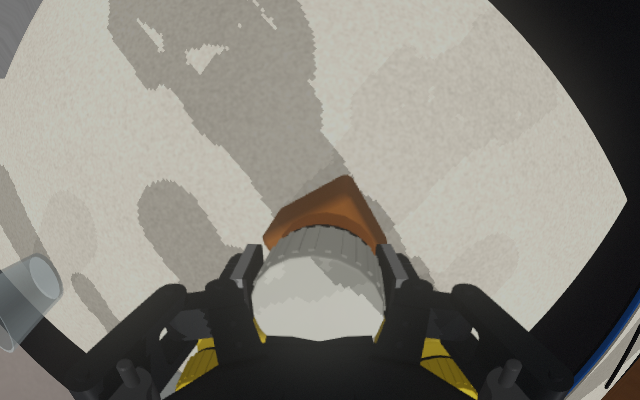

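The jaws closed to about 56 mm on the lid, so it is gripped and centred between the pads at (318,285). I'll lift gently and check that the jar comes along and at what angle.

```bash
python3 -m inch '[[[0,0,0],[-15,0,0],1],[[0,0,0],[-40,0,0],1],[[0,0,0],[-80,0,0],1],[[0,0,0],[-110,0,0],1],[[0,0,0],[-110,0,0],1]]' 60
python3 - <<'E'
from h import *
from workcell import readout,camera
import cv2
o=readout.get_obs();c=camera("wrist");cv2.imwrite("pics/w3.png",c["pixels"][:,:,::-1])
np.savez("w3.npz",pos=o["position"],q=o["ee_rot"],**c)
print(o["clock"],np.round(o["joint_pos"],3),np.round(o["torque"],3),np.round(o["ft_force"],2),o["grip_width"])
s=camera("scene");cv2.imwrite("pics/s3.png",cv2.resize(s["pixels"][120:300,250:450,::-1],None,fx=3,fy=3))
cv2.imwrite("pics/w3c.png",cv2.resize(c["pixels"][150:330,230:410,::-1],None,fx=3.3,fy=3.3,interpolation=cv2.INTER_CUBIC))
E
```

```text
clock: 3.5
position: [0.5276, 0.1767, 0.1689]
ee_rot: [0.639, -0.306, -0.635, -0.308]
ft_force: [-0.0, 0.0, -4.1]
grip_width: 0.653
3.5 [-0.595  0.218  0.215  1.745 -0.046  1.177  1.876] [-0.034 -0.032  0.01 ] [-0.02  0.03 -4.1 ] 0.6532339594167267
```

View pics/w3c.png

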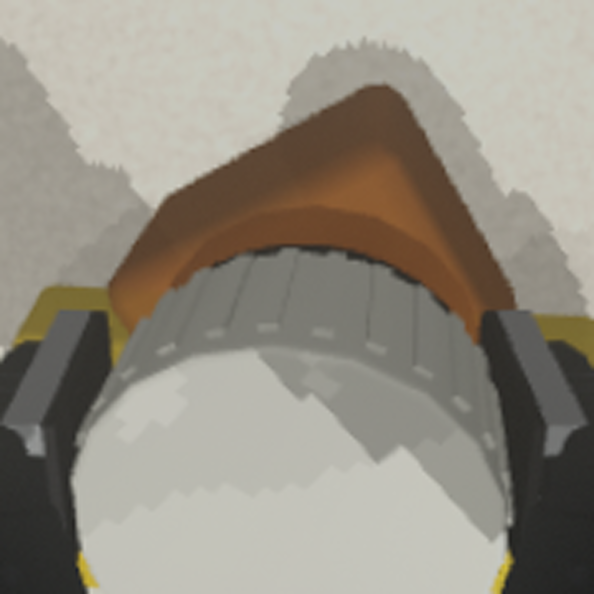

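View pics/s3.png

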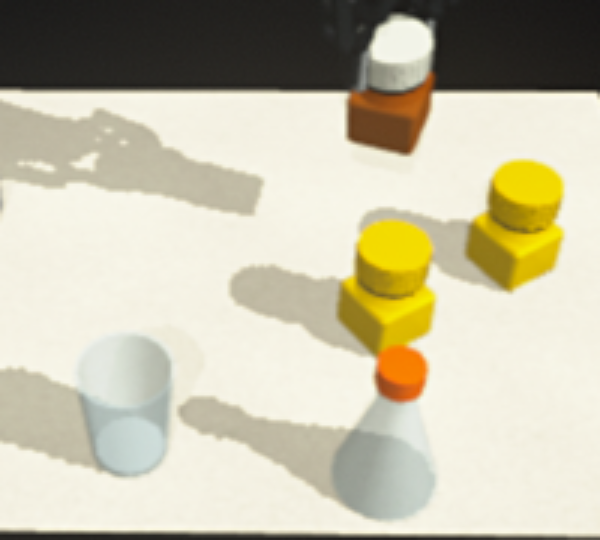

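```bash
python3 - <<'E'
from h import *
import cv2
w=np.load("w3.npz")
im=cv2.resize(w["pixels"][150:330,230:410,::-1],None,fx=3.3,fy=3.3,interpolation=cv2.INTER_CUBIC)
p=lambda P:((wproj(w,P)-[230,150]+.5)*3.3).astype(int)
c=w["pos"][:2];z0=w["pos"][2]-.0565
for yaw,col in((-18,(0,255,0)),(-21,(255,0,0)),(-24,(0,0,255))):
    a=np.radians(yaw);Rm=np.array([[np.cos(a),-np.sin(a)],[np.sin(a),np.cos(a)]])
    for z in (.0,.046):
        q=np.c_[c+np.array([[1,1],[1,-1],[-1,-1],[-1,1]])*.028@Rm.T,[z0+z]*4]
        cv2.polylines(im,[p(q)],True,col,1)
th=np.linspace(0,2*np.pi,60)
for z in (.0915,.064):cv2.polylines(im,[p(np.c_[c[0]+.028*np.cos(th),c[1]+.028*np.sin(th),th*0+z+z0])],True,(255,0,255),1)
cv2.imwrite("pics/w3d.png",im)
E
```

```text
(no output)
```

View pics/w3d.png

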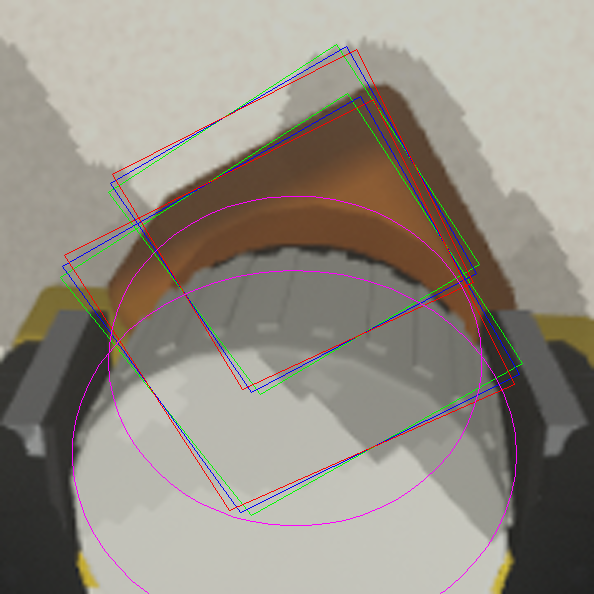

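The overlay shows the body shifted right of the lid axis, so the jar looks tilted in the grip. I'll use depth to measure it.

```bash
cat >> h.py <<'E'
def wcloud(w):
    K=w["intrinsics"];T=w["T_tool_cam"];dz=w["range_z"]
    v,u=np.indices(dz.shape);d=np.stack([u-K[0,2],v-K[1,2]],-1)/K[0,0]
    th=np.linalg.norm(d,axis=-1)+1e-9
    c=np.concatenate([d/th[...,None]*np.tan(th)[...,None],np.ones(th.shape+(1,))],-1)*dz[...,None]
    return c@T[:3,:3].T+T[:3,3]
def plane(P,it=5):
    k=np.ones(len(P),bool)
    for _ in range(it):
        m=P[k].mean(0);n=np.linalg.svd(P[k]-m)[2][2];r=(P-m)@n
        k=abs(r)<max(2*np.median(abs(r)),.0005)
    return m,n if n[0]<0 else -n,np.median(abs(r)),k.sum()
E
python3 - <<'E'
from h import *
w=np.load("w3.npz");C=wcloud(w)
def reg(u0,u1,v0,v1):
    u=slice(int(230+u0/3.3),int(230+u1/3.3));v=slice(int(150+v0/3.3),int(150+v1/3.3))
    P=C[v,u].reshape(-1,3);d=w["range_z"][v,u].ravel();return P[d>0]
for n,r in dict(lid=(130,470,400,590),left=(200,360,150,185),right=(420,480,160,240)).items():
    P=reg(*r);m,nn,r_,k=plane(P);print(n,len(P),k,(m*1000).round(1),nn.round(3),r_)
E
```

```text
lid 5844 4769 [-40.3   0.1  -0. ] [-0.993 -0.048 -0.111] 0.0003496406900873688
left 537 445 [37.  19.6 -4.4] [-0.211 -0.952  0.221] 0.001110210098533098
right 432 349 [51.9  9.1 31.6] [-0.047  0.48   0.876] 0.0011779444158452892
```

The lid-top plane shows about a 7° tilt, because the jar tipped as the jaws closed off-centre. I'll carry it with the tool tilted so the jar stands upright, seat it, then release and regrasp squarely for the screwing. Next I'll compute the move.

```bash
cat >> h.py <<'E'
def state():
    from workcell import readout
    o=readout.get_obs();return o,np.array(o["position"]),R.from_quat(o["ee_rot"])
def togo(ptool,target,Rt):
    """rows entries: bring tool-frame point ptool to world target with tool orientation Rt"""
    o,p,Rc=state();d=Rc.inv()*Rt
    tcp=np.array(target)-Rt.apply(ptool)
    print("turn",np.degrees(d.as_rotvec()).round(2),"shift",(Rc.inv().apply(tcp-p)*1000).round(1),"tcp",tcp.round(4),"t",o["clock"])
E
cat > jar.py <<'E'
from h import *
a=np.array([-.993,-.048,-.111]);a/=np.linalg.norm(a)
top=np.array([-40.3,.1,0])/1000
w=np.load("w3.npz");R0=R.from_quat(w["q"])
yaw0=np.radians(-21.5)
h=R0.inv().apply([np.cos(yaw0),np.sin(yaw0),0]);h-=a*(h@a);h/=np.linalg.norm(h)
J=np.c_[h,np.cross(a,h),a]  # jar axes in tool frame
under=top-a*.092
def Rtool(yaw): return R.from_euler('z',yaw,degrees=True)*R.from_matrix(J).inv()
E
python3 - <<'E'
from jar import *
print(under)
for k in (0,-90,90):togo(under,[.550,-.203,.060],Rtool(-4.3+k))
E
```

```text
[0.05102523 0.00451451 0.01020856]
turn [-17.11   5.7   -3.73] shift [  54.7  214.3 -315. ] tcp [ 0.5548 -0.2038  0.112 ] t 3.6
turn [72.76  7.05  1.8 ] shift [  54.7  221.3 -314.6] tcp [ 0.5492 -0.2078  0.112 ] t 3.6
turn [-106.97    1.69   -8.07] shift [  54.7  213.9 -308.1] tcp [ 0.5508 -0.1982  0.112 ] t 3.6
```

```bash
python3 -m inch '[[[4,0.4,0.1],[0,12,-17],1],[[12,1.2,0.3],[0,37,-52],1],[[20,2,0.5],[0,66,-94],1],[[29,2.8,0.7],[0,98,-139],1],[[38,3.7,0.9],[0,130,-185],1],[[47,4.5,1.2],[0,162,-230],1],[[56,5.4,1.4],[0,190,-270],1],[[65,6.3,1.6],[5,210,-299],1],[[72.8,7,1.8],[20,221,-314.6],1],[[72.8,7,1.8],[30,221,-314.6],1]]' 60
python3 -m inch '[[[0,0,0],[0,0,0],1],[[0,0,0],[0,0,0],1]]' 60
python3 - <<'E'
from h import *
from workcell import readout,camera
import cv2
o=readout.get_obs();c=camera("wrist")
np.savez("w4.npz",pos=o["position"],q=o["ee_rot"],**c)
print(o["clock"],np.round(o["joint_pos"],3),np.round(o["ft_force"],2),o["grip_width"])
cv2.imwrite("pics/w4.png",cv2.resize(c["pixels"][100:350,180:460,::-1],None,fx=2.3,fy=2.3,interpolation=cv2.INTER_CUBIC))
s=camera("scene");cv2.imwrite("pics/s4.png",cv2.resize(s["pixels"][120:260,150:320,::-1],None,fx=4,fy=4,interpolation=cv2.INTER_CUBIC))
from jar import *
togo(under,[.550,-.203,.060],Rtool(-4.3-90))
C=wcloud(c);W=0
P=C[int(150+400/3.3):int(150+590/3.3),int(230+130/3.3):int(230+470/3.3)].reshape(-1,3);P=P[P[:,0]<0]
print(plane(P)[:3])
E
```

```text
clock: 4.85
position: [0.5478, -0.209, 0.1346]
ee_rot: [-0.362, 0.652, 0.296, 0.597]
ft_force: [-1.2, 1.0, -3.4]
grip_width: 0.653
clock: 5.1
position: [0.5477, -0.2081, 0.1344]
ee_rot: [-0.362, 0.652, 0.297, 0.596]
ft_force: [-0.6, -0.0, -2.3]
grip_width: 0.65
5.1 [-0.272  0.347  0.591  1.73  -0.077  1.113  1.295] [-0.6  -0.01 -2.3 ] 0.6503920117448428
turn [-0.09 -0.07 -0.14] shift [22.8  0.5  3.6] tcp [ 0.5492 -0.2078  0.112 ] t 5.2
(array([-0.04024128,  0.00030399,  0.00026376]), array([-0.9927557 , -0.04760664, -0.11031647]), np.float64(0.0003510125279404326))
```

View pics/w4.png

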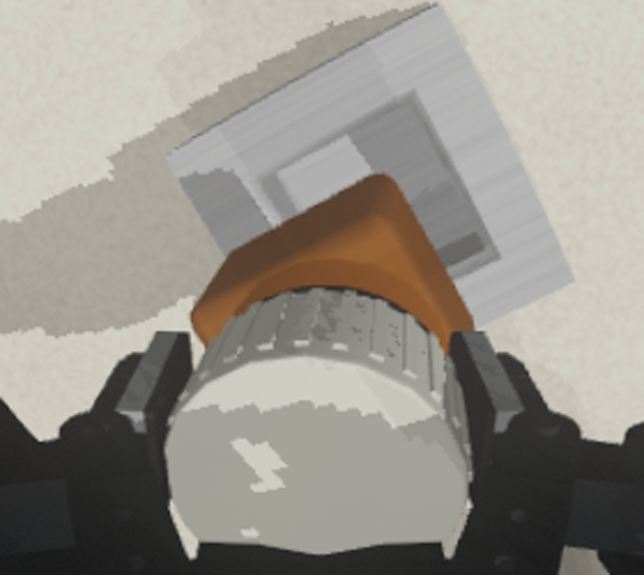

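View pics/s4.png

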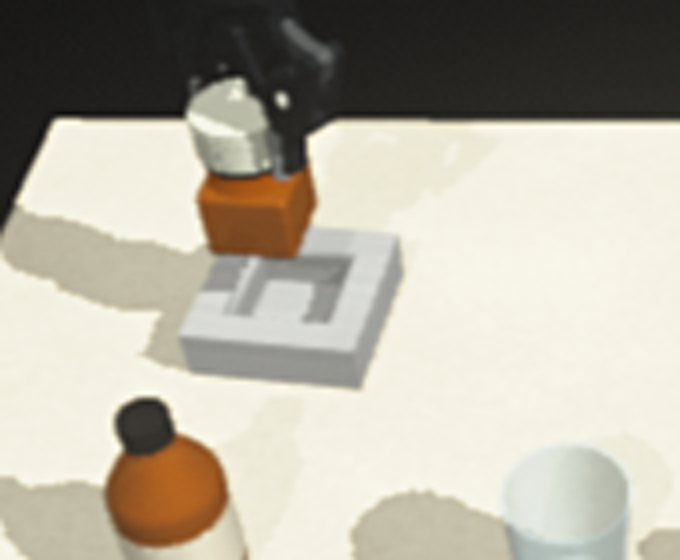

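```bash
python3 - <<'E'
from jar import *
import cv2
w=np.load("w4.npz");Rc=R.from_quat(w["q"])
f=lambda L:np.array(L)/2.3+[180,100]-.4
b=wray(w,f([(168,155),(435,5),(573,280)]),.035);print('block',b.round(4),'centre',((b[0]+b[2])/2).round(4))
for i in(0,1):
    e=b[i+1]-b[i];print(np.linalg.norm(e),np.degrees(np.arctan2(e[1],e[0])))
pk=wray(w,f([(265,180),(415,92),(498,245)]),.035);print('pk c',((pk[0]+pk[2])/2).round(4))
for i in(0,1):
    e=pk[i+1]-pk[i];print(np.linalg.norm(e),np.degrees(np.arctan2(e[1],e[0])))
u=w["pos"]+Rc.apply(under);print('under',u.round(4))
im=cv2.resize(w["pixels"][100:350,180:460,::-1],None,fx=2.3,fy=2.3,interpolation=cv2.INTER_CUBIC)
p=lambda P:((wproj(w,P)-[180,100]+.5)*2.3).astype(int)
for dy,col in((-3,(255,255,0)),(0,(0,255,0)),(3,(255,0,0))):
  Q=R.from_euler('z',dy,degrees=True).as_matrix()
  for z in(0,.046):
    q=np.array([[1,1,0],[1,-1,0],[-1,-1,0],[-1,1,0]])*.028@Q.T+[0,0,z]
    cv2.polylines(im,[p(w["pos"]+Rc.apply(under+q@J.T))],True,col,1)
a_=np.radians(-4.3);Rm=np.array([[np.cos(a_),-np.sin(a_)],[np.sin(a_),np.cos(a_)]])
for s in(.030,.034,.055):
  q=np.c_[np.array([.55,-.203])+np.array([[1,1],[1,-1],[-1,-1],[-1,1]])*s@Rm.T,[.035]*4];cv2.polylines(im,[p(q)],True,(0,0,255),1)
cv2.imwrite("pics/w4d.png",im)
E
```

```text
block [[ 0.4909 -0.249   0.035 ]
 [ 0.4998 -0.1427  0.035 ]
 [ 0.609  -0.1513  0.035 ]] centre [ 0.5499 -0.2002  0.035 ]
0.10673528906845679 85.1959585612488
0.1095077395715088 -4.5152656286644755
pk c [ 0.55   -0.1965  0.035 ]
0.060534886351554275 87.42626028516833
0.061665567391063804 -3.7754957845796446
under [ 0.5484 -0.2033  0.0824]
```

View pics/w4d.png

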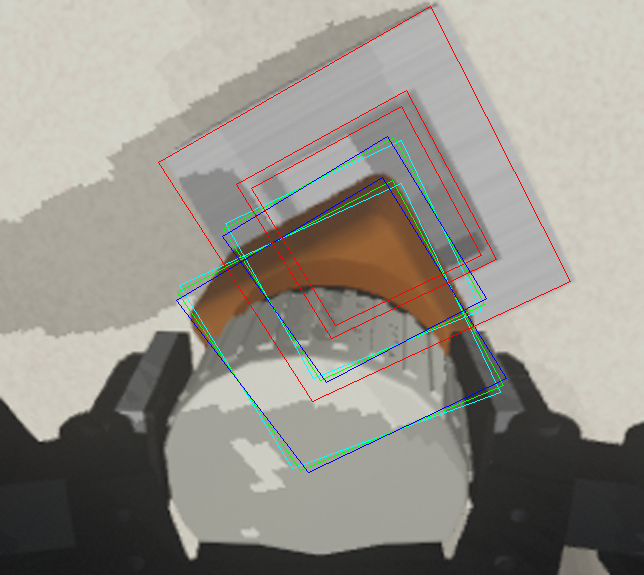

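```bash
python3 - <<'E'
from h import *
w=np.load("w3.npz");C=wcloud(w)
for x,y in ((290,358),(290,330),(290,300),(290,270),(80,470),(505,470),(100,430),(490,430),(290,352),(385,95),(385,150),(170,200),(510,295)):
    u,v=int(230+x/3.3),int(150+y/3.3);print((x,y),(C[v,u]*1000).round(1))
# circle fit using lid side wall points
n=np.array([-.993,-.048,-.111]);n/=np.linalg.norm(n)
e1=np.cross(n,[0,0,1.]);e1/=np.linalg.norm(e1);e2=np.cross(n,e1)
P=C[int(150+240/3.3):int(150+480/3.3),int(230+60/3.3):int(230+520/3.3)].reshape(-1,3)
h=(P-np.array([-.0403,.0001,0]))@n
k=(h<-.004)&(h>-.022)
q=P[k];xy=np.c_[q@e1,q@e2]
from scipy.optimize import least_squares
f=least_squares(lambda c:np.hypot(*(xy-c).T)-.0275,xy.mean(0),loss='soft_l1',f_scale=.001)
c=f.x[0]*e1+f.x[1]*e2
# put on top plane
c=c+n*((np.array([-.0403,.0001,0])-c)@n)
print(k.sum(),'top centre',(c*1000).round(2),np.median(abs(f.fun)))
E
```

```text
(290, 358) [-40.8  19.6  -0.8]
(290, 330) [-36.9  21.   -0.8]
(290, 300) [-29.2  21.8  -0.8]
(290, 270) [-22.7  23.1  -0.8]
(80, 470) [-37.7   2.  -26.4]
(505, 470) [-37.9   2.   26. ]
(100, 430) [-38.4   8.3 -23.3]
(490, 430) [-37.8   7.8  23.4]
(290, 352) [-41.7  20.8  -0.7]
(385, 95) [37.8 32.9 16.2]
(385, 150) [ 7.2 30.6 13.6]
(170, 200) [ 46.9   9.9 -24.5]
(510, 295) [33.8 -5.2 41. ]
2732 top centre [-39.81  -5.98  -1.76] 0.0005228981998277801
```

```bash
sed -i 's/^top=.*/top=np.array([-39.8,-6.0,-1.0])\/1000/; s/-21.5/-20.5/' jar.py; python3 - <<'E'
from jar import *
import cv2
w=np.load("w4.npz");Rc=R.from_quat(w["q"])
u=w["pos"]+Rc.apply(under);print('under',u.round(4))
im=cv2.resize(w["pixels"][100:350,180:460,::-1],None,fx=2.3,fy=2.3,interpolation=cv2.INTER_CUBIC)
p=lambda P:((wproj(w,P)-[180,100]+.5)*2.3).astype(int)
for dy,col in((-3,(255,255,0)),(0,(0,255,0)),(3,(255,0,0))):
  Q=R.from_euler('z',dy,degrees=True).as_matrix()
  for z in(0,.046):
    q=np.array([[1,1,0],[1,-1,0],[-1,-1,0],[-1,1,0]])*.028@Q.T+[0,0,z]
    cv2.polylines(im,[p(w["pos"]+Rc.apply(under+q@J.T))],True,col,1)
cv2.imwrite("pics/w4e.png",im)
togo(under,[.550,-.2015,.050],Rtool(-4.4-90))
E
```

```text
under [ 0.5528 -0.2076  0.0823]
turn [ 1.01 -0.02 -0.02] shift [32.  8.  7.] tcp [ 0.5447 -0.2019  0.1021] t 5.2
```

View pics/w4e.png

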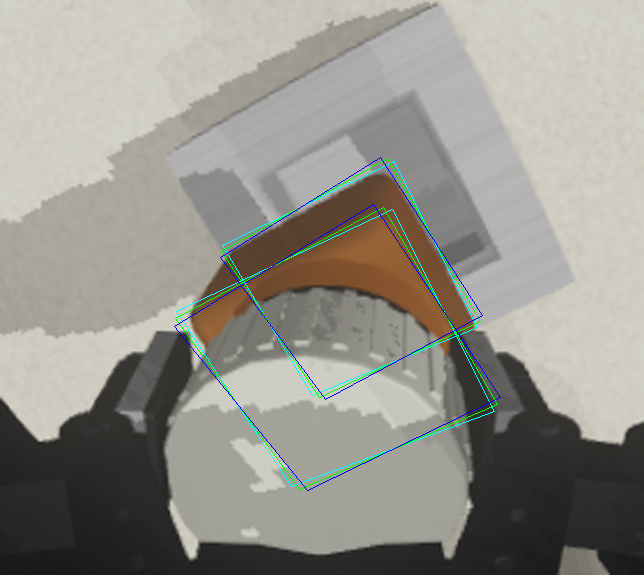

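```bash
python3 -m inch '[[[1,0,0],[5,8,7],1],[[1,0,0],[15,8,7],1],[[1,0,0],[26,8,7],1],[[1,0,0],[26,8,7],1],[[1,0,0],[26,8,7],1]]' 60
python3 - <<'E'
from jar import *
togo(under,[.550,-.2015,.038],Rtool(-4.4-90))
togo(under,[.550,-.2015,.007],Rtool(-4.4-90))
from workcell import camera
import cv2
c=camera("wrist");o,p,q=state();print(o["ft_force"],o["torque"])
cv2.imwrite("pics/w5.png",cv2.resize(c["pixels"][100:350,180:460,::-1],None,fx=2.3,fy=2.3,interpolation=cv2.INTER_CUBIC))
s=camera("scene");cv2.imwrite("pics/s5.png",cv2.resize(s["pixels"][120:260,150:320,::-1],None,fx=4,fy=4,interpolation=cv2.INTER_CUBIC))
E
```

```text
clock: 5.82
position: [0.5448, -0.2015, 0.1081]
ee_rot: [-0.357, 0.655, 0.291, 0.6]
ft_force: [0.1, 1.0, -2.8]
grip_width: 0.654
turn [-0.01 -0.04 -0.02] shift [17.9  0.8  1.6] tcp [ 0.5447 -0.2019  0.0901] t 5.825
turn [-0.01 -0.04 -0.02] shift [48.7  2.2  5.1] tcp [ 0.5447 -0.2019  0.0591] t 5.825
[-0.08336543 -0.28461265 -2.76612365] [ 0.23881474 -0.03573227 -0.02681198]
```

View pics/w5.png

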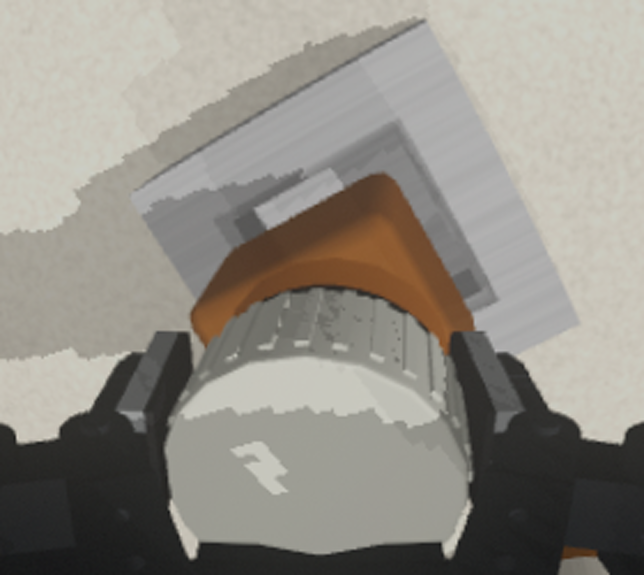

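View pics/s5.png

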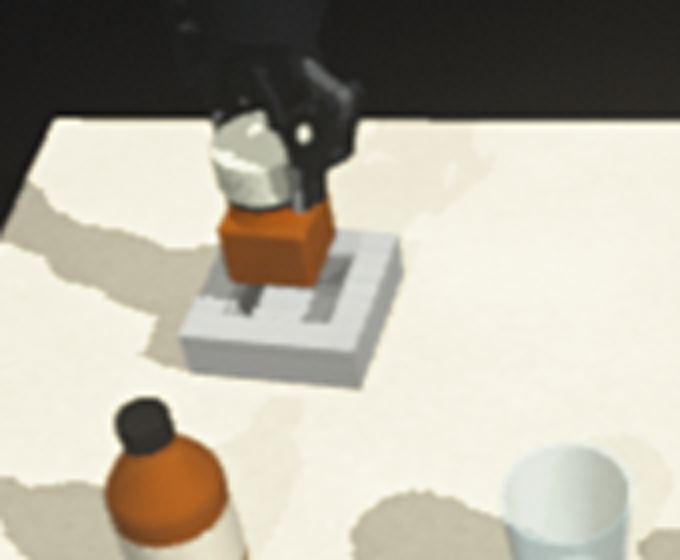

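The jar sits above the pocket with its sides parallel to it, so I'll descend in stages and watch the force.

```bash
python3 -m inch '[[[0,0,0],[8,0.5,0.7],1],[[0,0,0],[16,0.8,1.5],1],[[0,0,0],[22,1,2],1],[[0,0,0],[26,1.2,2.5],1],[[0,0,0],[26,1.2,2.5],1]]' 60
python3 - <<'E'
from jar import *
togo(under,[.550,-.2015,.007],Rtool(-4.4-90))
from workcell import camera
import cv2
c=camera("wrist");o,p,q=state();print(o["ft_force"],o["torque"])
cv2.imwrite("pics/w6.png",cv2.resize(c["pixels"][100:350,180:460,::-1],None,fx=2.3,fy=2.3,interpolation=cv2.INTER_CUBIC))
E
```

```text
clock: 6.55
position: [0.5447, -0.2018, 0.0819]
ee_rot: [-0.357, 0.655, 0.291, 0.6]
ft_force: [-0.1, -0.9, -2.7]
grip_width: 0.655
turn [ 0.   -0.03 -0.02] shift [22.6  1.   2.4] tcp [ 0.5447 -0.2019  0.0591] t 6.55
[ 0.46514852  0.33874045 -3.42154514] [ 0.1865862  -0.02986014  0.06820656]
```

View pics/w6.png

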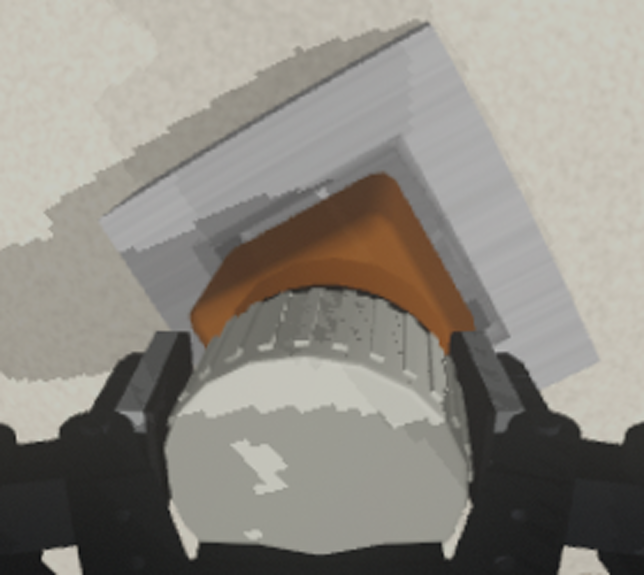

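```bash
python3 -m inch '[[[0,0,0],[4,0.2,0.4],1],[[0,0,0],[8,0.4,0.8],1],[[0,0,0],[12,0.5,1.2],1],[[0,0,0],[15,0.7,1.6],1],[[0,0,0],[15,0.7,1.6],1]]' 60
python3 - <<'E'
from jar import *
togo(under,[.550,-.2015,.007],Rtool(-4.4-90))
from workcell import camera
import cv2
c=camera("wrist");o,p,q=state();print(o["ft_force"],o["torque"])
cv2.imwrite("pics/w7.png",cv2.resize(c["pixels"][100:350,180:460,::-1],None,fx=2.3,fy=2.3,interpolation=cv2.INTER_CUBIC))
E
```

```text
clock: 7.22
position: [0.5447, -0.2019, 0.0668]
ee_rot: [-0.357, 0.655, 0.291, 0.6]
ft_force: [-0.1, 0.2, -3.4]
grip_width: 0.654
turn [ 0.   -0.04 -0.02] shift [7.7 0.3 0.8] tcp [ 0.5447 -0.2019  0.0591] t 7.225
[-0.10785384  1.03305534 -4.13559182] [ 0.1691956  -0.06475705 -0.00392917]
```

View pics/w7.png

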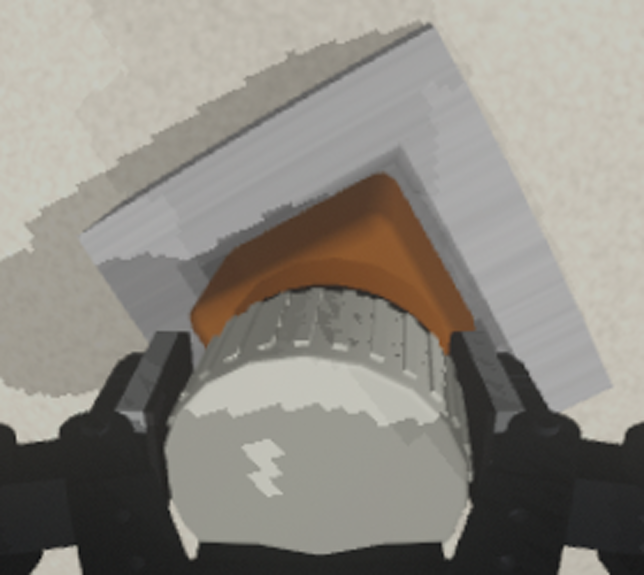

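```bash
python3 -m inch '[[[0,0,0],[2,0.1,0.2],1],[[0,0,0],[4,0.2,0.4],1],[[0,0,0],[6,0.3,0.6],1],[[0,0,0],[6,0.3,0.6],1]]' 60; python3 -m inch '[[[0,0,0],[1,0,0.1],1],[[0,0,0],[2,0,0.2],1],[[0,0,0],[2,0,0.2],1]]' 60
```

```text
clock: 7.78
position: [0.5446, -0.202, 0.0608]
ee_rot: [-0.357, 0.655, 0.291, 0.6]
ft_force: [0.5, -0.2, -3.0]
grip_width: 0.651
clock: 8.15
position: [0.5451, -0.2022, 0.0599]
ee_rot: [-0.357, 0.654, 0.29, 0.6]
ft_force: [-4.8, 2.3, 10.0]
grip_width: 0.65
```

Contact came at TCP z of about 0.060, where seating was predicted (0.059), so I'll release and back up to look.

```bash
python3 -m inch '[[[0,0,0],[0,0,0],0.2],[[0,0,0],[0,0,0],0],[[0,0,0],[0,0,0],0],[[0,0,0],[0,0,0],0]]' 60; python3 -m inch '[[[0,0,0],[-20,0,0],0],[[0,0,0],[-60,0,0],0],[[0,-2,0],[-100,0,0],0],[[0,-2,0],[-100,0,0],0]]'
python3 - <<'E'
from h import *
from workcell import camera
import cv2
o,p,q=state();c=camera("wrist");np.savez("w8.npz",pos=p,q=o["ee_rot"],**c);print(np.round(o["joint_pos"],3),o["ft_force"],o["torque"],o["clock"])
cv2.imwrite("pics/w8.png",c["pixels"][:,:,::-1])
s=camera("scene");cv2.imwrite("pics/s8.png",cv2.resize(s["pixels"][120:260,150:320,::-1],None,fx=4,fy=4,interpolation=cv2.INTER_CUBIC))
s=camera("top");np.savez("t8.npz",**s);cv2.imwrite("pics/t8.png",cv2.resize(s["pixels"][195:295,370:470,::-1],None,fx=5,fy=5,interpolation=cv2.INTER_CUBIC))
E
```

```text
clock: 8.65
position: [0.5451, -0.2022, 0.0599]
ee_rot: [-0.357, 0.654, 0.29, 0.6]
ft_force: [-0.6, -0.3, 0.5]
grip_width: 1.0
clock: 9.15
position: [0.5491, -0.1912, 0.1623]
ee_rot: [-0.353, 0.642, 0.295, 0.613]
ft_force: [-0.3, 0.3, -1.2]
grip_width: 0.998
[-0.295  0.292  0.595  1.726 -0.083  1.148  1.264] [-0.30172464  0.33434452 -1.21643796] [ 0.11658385 -0.01519046 -0.02622935] 9.15
```

View pics/w8.png

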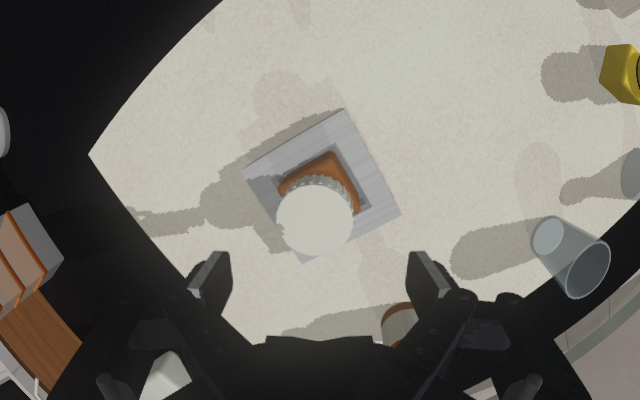

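View pics/s8.png

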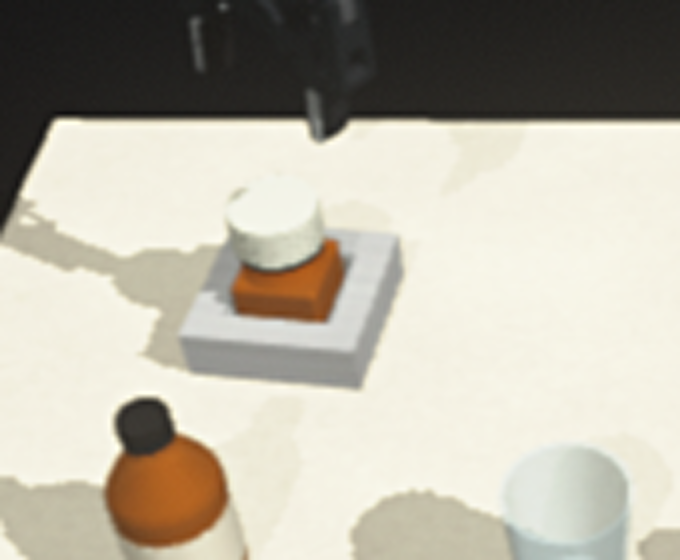

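View pics/t8.png

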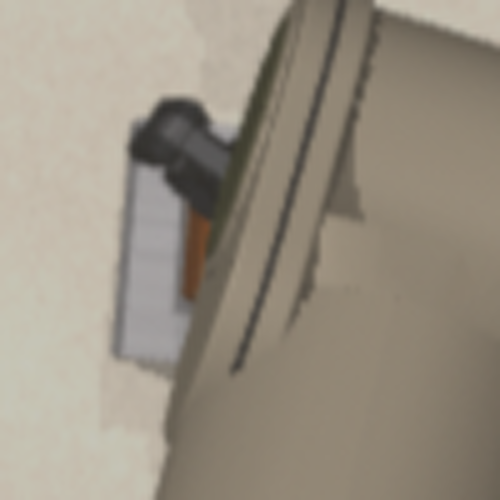

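```bash
cat > lid.py <<'E'
from h import *
from scipy.optimize import least_squares
import cv2,sys
def lid(w,verbose=True):
    Rt=R.from_quat(w["q"]);C=wcloud(w);W=Rt.apply(C.reshape(-1,3)).reshape(C.shape)+w["pos"]
    near=np.hypot(W[...,0]-.55,W[...,1]+.2015)
    k=(near<.035)&(W[...,2]>.092)&(W[...,2]<.112)
    P=W[k];m,n,r,c=plane(P);n=n if n[2]>0 else -n
    kb=(near<.075)&(abs(W[...,2]-.035)<.006);B=W[kb];mb,nb,rb,cb=plane(B);nb=nb if nb[2]>0 else -nb
    # centre: circle of top edge via mask of top points, min enclosing
    T=P[abs((P-m)@n)<.0015];(cx,cy),rad=cv2.minEnclosingCircle((T[:,:2]*1000).astype(np.float32))
    print("lid n",n.round(4),"block n",nb.round(4),"top z",m[2].round(4),"block z",mb[2].round(4),"centre",round(cx,1),round(cy,1),"r",round(rad,1),len(T),len(B))
if __name__=="__main__": lid(np.load(sys.argv[1]))
E
python3 lid.py w8.npz; python3 - <<'E'
from h import *
import cv2
w=np.load("w8.npz")
cv2.imwrite("pics/w8c.png",cv2.resize(w["pixels"][95:270,230:410,::-1],None,fx=3.3,fy=3.3,interpolation=cv2.INTER_CUBIC))
E
```

```text
lid n [-0.0017  0.      1.    ] block n [-0.e+00  3.e-04  1.e+00] top z 0.1002 block z 0.0354 centre 550.8 -201.7 r 28.3 4283 7372
```

View pics/w8c.png

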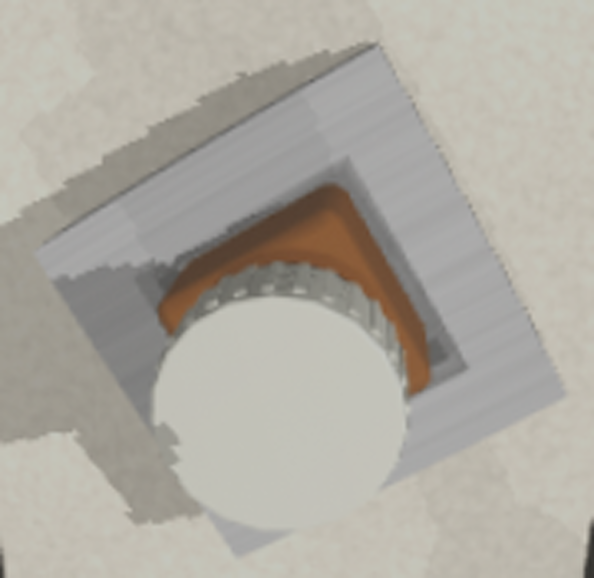

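The jar is seated upright. The lid is level, its top is 64.8 mm above the block top against 63 mm when down, so about 1.8 mm or 2.2 rad remains. The centre is (0.5508,-0.2017). Next I'll align the tool vertically above it.

```bash
cat > al.py <<'E'
from h import *
import sys
def Rv(head): 
    h=np.radians(head);z=np.array([np.cos(h),np.sin(h),0]);x=np.array([0,0,-1.]);return R.from_matrix(np.c_[x,np.cross(z,x),z])
o,p,q=state();z=q.as_matrix()[:,2];hd=np.degrees(np.arctan2(z[1],z[0]));print("heading",hd.round(2),"tilt x",q.as_matrix()[:,0].round(4),"J7",round(o["joint_pos"][6],3))
togo([0,0,0],[.5508,-.2017,float(sys.argv[1])],Rv(float(sys.argv[2]) if len(sys.argv)>2 else hd))
E
python3 al.py .13 65
```

```text
heading 54.56 tilt x [-0.006  -0.0901 -0.9959] J7 1.264
turn [-10.33  -4.65   2.3 ] shift [29.1 -8.3 -5.1] tcp [ 0.5508 -0.2017  0.13  ] t 9.3
```

```bash
python3 -m inch '[[[-5,-2.3,1.2],[15,-4,-2.5],0],[[-10.3,-4.65,2.3],[29,-8.3,-5.1],0],[[-10.3,-4.65,2.3],[29,-8.3,-5.1],0],[[-10.3,-4.65,2.3],[29,-8.3,-5.1],0]]'; python3 al.py .063 65
```

```text
clock: 9.8
position: [0.5507, -0.2013, 0.1298]
ee_rot: [-0.379, 0.597, 0.379, 0.596]
ft_force: [0.5, 0.1, 0.3]
grip_width: 0.998
heading 64.87 tilt x [-9.e-04 -7.e-04 -1.e+00] J7 1.562
turn [-0.13 -0.06 -0.03] shift [66.8 -0.3 -0.3] tcp [ 0.5508 -0.2017  0.063 ] t 9.8
```

```bash
python3 -m inch '[[[0,0,0],[20,-0.3,-0.3],0],[[0,0,0],[40,-0.3,-0.3],0],[[0,0,0],[55,-0.3,-0.3],0],[[0,0,0],[66,-0.3,-0.3],0],[[0,0,0],[66,-0.3,-0.3],0],[[0,0,0],[66,-0.3,-0.3],0]]'; python3 al.py .063 65
python3 - <<'E'
from h import *
from workcell import camera
import cv2
o,p,q=state();c=camera("wrist");np.savez("w9.npz",pos=p,q=o["ee_rot"],**c);print(o["ft_force"],o["torque"],o["clock"])
cv2.imwrite("pics/w9.png",cv2.resize(c["pixels"][150:350,200:440,::-1],None,fx=2.7,fy=2.7,interpolation=cv2.INTER_CUBIC))
E
```

```text
clock: 10.55
position: [0.5511, -0.2019, 0.0644]
ee_rot: [-0.379, 0.597, 0.379, 0.597]
ft_force: [-0.3, -1.5, 0.3]
grip_width: 0.998
heading 64.85 tilt x [-1.e-04 -1.e-03 -1.e+00] J7 1.598
turn [-0.15 -0.05  0.02] shift [1.4 0.4 0. ] tcp [ 0.5508 -0.2017  0.063 ] t 10.55
[-0.27905402 -1.48844926  0.34353651] [-0.04677245 -0.0373972   0.00040603] 10.55
```

View pics/w9.png

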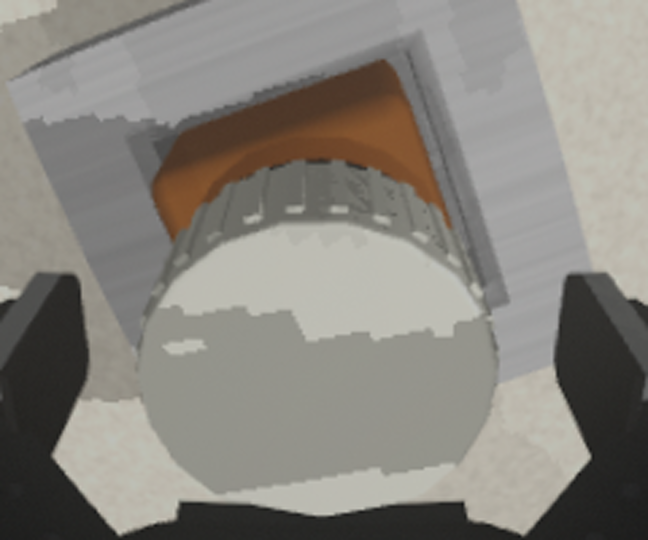

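The lid is centred between the open fingers (edges 137–497, finger faces 88 and 556), so I'll close.

```bash
python3 -m inch '[[[0,0,0],[0.5,0,-0.3],0.15],[[0,0,0],[0.5,0,-0.3],0.25],[[0,0,0],[0.5,0,-0.3],1],[[0,0,0],[0.5,0,-0.3],1],[[0,0,0],[0.5,0,-0.3],1],[[0,0,0],[0.5,0,-0.3],1]]' 60; python3 al.py .063 65; python3 - <<'E'
from h import *
o,p,q=state();print(np.round(o["joint_pos"],3),np.round(o["tau"],3),o["ft_force"],o["torque"])
E
```

```text
clock: 11.35
position: [0.5511, -0.2025, 0.0644]
ee_rot: [-0.38, 0.597, 0.379, 0.597]
ft_force: [-2.5, -0.5, 5.5]
grip_width: 0.639
heading 64.84 tilt x [ 5.0e-04 -1.2e-03 -1.0e+00] J7 1.599
turn [-0.16 -0.05  0.05] shift [1.4 0.6 0.6] tcp [ 0.5508 -0.2017  0.063 ] t 11.35
[-0.149  0.433  0.521  1.77  -0.249  1.004  1.599] [-6.5800e-01 -5.3753e+01  8.0520e+00 -3.1806e+01 -3.5200e-01 -6.1300e-01
 -1.0000e-02] [-2.4907136  -0.47500855  5.52000248] [-0.04659933  0.49639518  0.00625766]
```

```bash
python3 -m inch '[[[10,0,0],[0.15,0,0],1],[[20,0,0],[0.3,0,0],1],[[30,0,0],[0.4,0,0],1],[[40,0,0],[0.55,0,0],1],[[50,0,0],[0.7,0,0],1],[[60,0,0],[0.85,0,0],1],[[60,0,0],[0.85,0,0],1]]' 60; python3 al.py .063; python3 - <<'E'
from h import *
o,p,q=state();print(np.round(o["joint_pos"],3),o["ft_force"],o["torque"],np.round(o["tau"],2))
E
```

```text
clock: 12.22
position: [0.5509, -0.2027, 0.0637]
ee_rot: [-0.03, 0.707, 0.029, 0.706]
ft_force: [-4.1, -0.0, 5.2]
grip_width: 0.644
heading 4.83 tilt x [-0.     -0.0017 -1.    ] J7 0.651
turn [ 0.   -0.01  0.1 ] shift [ 0.7  1.  -0. ] tcp [ 0.5508 -0.2017  0.063 ] t 12.225
[-0.313  0.487  0.738  1.778 -0.376  1.022  0.651] [-4.12064172 -0.02888509  5.16512511] [-0.06192038  0.62498968 -0.046886  ] [ -1.15 -51.43  12.36 -31.49  -0.63  -0.7   -1.51]
```

```bash
cat > tq.py <<'E'
from h import *
o,p,q=state();z=q.as_matrix()[:,2]
F=np.array(o["ft_force"]);M=np.array(o["torque"]);Rm=q
print("head",np.degrees(np.arctan2(z[1],z[0])).round(2),"pos",p.round(4),"F",F.round(1),"M",M.round(3),"J7",round(o["joint_pos"][6],3),"tau7",round(o["tau"][6],3),"g",round(o["grip_width"],3))
E
python3 -m inch '[[[5,0,0],[0.1,0,0],1],[[10,0,0],[0.15,0,0],1],[[10,0,0],[0.15,0,0],1]]' >/dev/null; python3 tq.py
python3 -m inch '[[[5,0,0],[0.1,0,0],1],[[10,0,0],[0.15,0,0],1]]' >/dev/null; python3 tq.py
python3 -m inch '[[[0,0,0],[0,0,0],1]]' >/dev/null; python3 tq.py
```

```text
head -5.03 pos [ 0.5508 -0.2027  0.0635] F [-2.2  0.4  3.4] M [-0.018  0.561 -0.101] J7 0.498 tau7 -0.77 g 0.641
head -14.95 pos [ 0.5507 -0.2027  0.0634] F [-2.2 -0.4  3.2] M [0.124 0.436 0.046] J7 0.345 tau7 1.267 g 0.64
head -14.75 pos [ 0.5506 -0.2027  0.0634] F [-2.1  0.3  4. ] M [ 0.022  0.366 -0.027] J7 0.348 tau7 -0.792 g 0.641
```

```bash

python3 -m inch '[[[4,0,0],[0.05,0,0],1],[[4,0,0],[0.05,0,0],1]]' >/dev/null; python3 tq.py
python3 -m inch '[[[4,0,0],[0.05,0,0],1],[[4,0,0],[0.05,0,0],1]]' >/dev/null; python3 tq.py
```

```text
head -18.55 pos [ 0.5506 -0.2027  0.0634] F [-2.3  0.9  3.6] M [ 0.073  0.37  -0.055] J7 0.289 tau7 -0.516 g 0.642
head -22.36 pos [ 0.5506 -0.2027  0.0633] F [-2.9  0.2  4.5] M [ 0.003  0.433 -0.03 ] J7 0.231 tau7 -0.516 g 0.638
```

```bash
python3 -m inch '[[[4,0,0],[0.05,0,0],1],[[4,0,0],[0.05,0,0],1]]' >/dev/null; python3 tq.py
```

```text
head -26.18 pos [ 0.5505 -0.2027  0.0633] F [-1.9  0.6  3.7] M [ 0.069  0.485 -0.036] J7 0.172 tau7 -0.519 g 0.642
```

```bash
python3 -m inch '[[[4,0,0],[0.05,0,0],1],[[4,0,0],[0.05,0,0],1]]' >/dev/null; python3 tq.py
```

```text
head -30.01 pos [ 0.5505 -0.2027  0.0632] F [-1.9 -0.1  4.1] M [ 0.068  0.461 -0.043] J7 0.114 tau7 -0.52 g 0.639
```

```bash
python3 -m inch '[[[4,0,0],[0.05,0,0],1],[[4,0,0],[0.05,0,0],1]]' >/dev/null; python3 tq.py
```

```text
head -33.83 pos [ 0.5505 -0.2026  0.0632] F [-2.3  0.8  3.6] M [ 0.1    0.474 -0.068] J7 0.055 tau7 -0.52 g 0.638
```

```bash
python3 -m inch '[[[4,0,0],[0.05,0,0],1],[[4,0,0],[0.05,0,0],1]]' >/dev/null; python3 tq.py
```

```text
head -37.66 pos [ 0.5505 -0.2026  0.0631] F [-0.8  0.4  4.1] M [ 0.109  0.573 -0.045] J7 -0.003 tau7 -0.52 g 0.639
```

```bash
python3 -m inch '[[[4,0,0],[0.05,0,0],1],[[4,0,0],[0.05,0,0],1]]' >/dev/null; python3 tq.py
```

```text
head -41.49 pos [ 0.5505 -0.2026  0.063 ] F [-2.9  1.4  3.7] M [ 0.157  0.556 -0.07 ] J7 -0.061 tau7 -0.519 g 0.641
```

```bash
python3 -m inch '[[[4,0,0],[0.05,0,0],1],[[4,0,0],[0.05,0,0],1]]' >/dev/null; python3 tq.py
python3 - <<'E'
from h import *
from workcell import camera
import cv2
c=camera("wrist")
cv2.imwrite("pics/w10.png",cv2.resize(c["pixels"][150:350,200:440,::-1],None,fx=2.7,fy=2.7,interpolation=cv2.INTER_CUBIC))
E
```

```text
head -45.32 pos [ 0.5504 -0.2026  0.063 ] F [-2.7  0.8  4.5] M [ 0.133  0.531 -0.056] J7 -0.119 tau7 -0.518 g 0.639
```

View pics/w10.png

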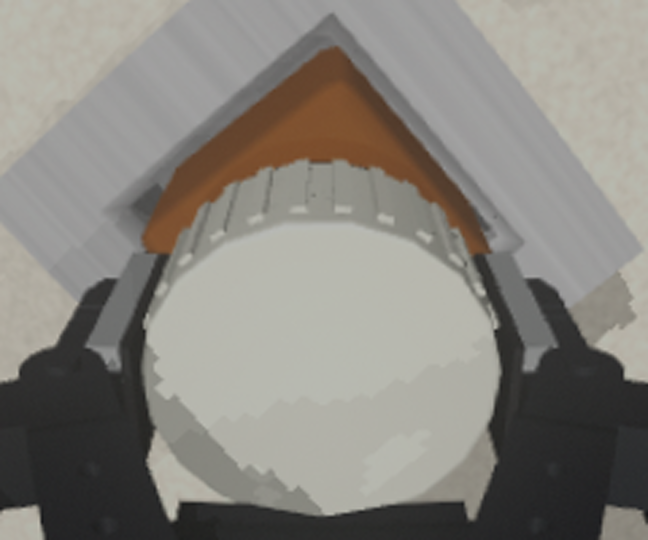

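The ribs have moved with the pads (positions relative to the gripper unchanged), while the jar stays square in the block. Steady Mz is about -0.055, which matches 0.06 N m running friction with the opposite sign to what I expected. I'll continue.

```bash
python3 -m inch '[[[4,0,0],[0.05,0,0],1],[[4,0,0],[0.05,0,0],1]]' >/dev/null; python3 tq.py
```

```text
head -49.15 pos [ 0.5504 -0.2025  0.0629] F [-2.9  0.5  4.5] M [ 0.204  0.538 -0.069] J7 -0.177 tau7 -0.517 g 0.643
```

```bash
python3 -m inch '[[[4,0,0],[0.05,0,0],1],[[4,0,0],[0.05,0,0],1]]' >/dev/null; python3 tq.py
```

```text
head -53.0 pos [ 0.5504 -0.2026  0.0629] F [-2.4  1.7  4.5] M [ 0.223  0.582 -0.076] J7 -0.236 tau7 -0.523 g 0.643
```

```bash
python3 -m inch '[[[4,0,0],[0.05,0,0],1],[[4,0,0],[0.05,0,0],1]]' >/dev/null; python3 tq.py
```

```text
head -56.83 pos [ 0.5503 -0.2025  0.0628] F [-1.7  0.9  4.2] M [ 0.211  0.586 -0.051] J7 -0.293 tau7 -0.519 g 0.64
```

```bash
python3 -m inch '[[[4,0,0],[0.05,0,0],1],[[4,0,0],[0.05,0,0],1]]' >/dev/null; python3 tq.py
```

```text
head -60.67 pos [ 0.5503 -0.2025  0.0628] F [-2.3  0.4  4.4] M [ 0.26   0.557 -0.097] J7 -0.351 tau7 -0.516 g 0.641
```

```bash
python3 -m inch '[[[4,0,0],[0.05,0,0],1],[[4,0,0],[0.05,0,0],1]]' >/dev/null; python3 tq.py
```

```text
head -64.49 pos [ 0.5505 -0.2023  0.0627] F [-2.1  1.2  3.8] M [ 0.36   0.413 -0.054] J7 -0.409 tau7 -0.534 g 0.645
```

```bash
python3 -m inch '[[[4,0,0],[0.05,0,0],1],[[4,0,0],[0.05,0,0],1]]' >/dev/null; python3 tq.py
```

```text
head -68.28 pos [ 0.5504 -0.202   0.0626] F [-3.4  1.8  5.7] M [0.554 0.708 0.3  ] J7 -0.466 tau7 -0.744 g 0.64
```

```bash
python3 -m inch '[[[4,0,0],[0.05,0,0],1],[[4,0,0],[0.05,0,0],1]]' >/dev/null; python3 tq.py
```

```text
head -72.06 pos [ 0.55   -0.2013  0.0626] F [-6.1  4.1  8.4] M [0.908 1.235 0.434] J7 -0.524 tau7 -0.886 g 0.641
```

Torque has started rising, so the seal is reached. I'll settle and read more carefully.

```bash
for i in 1 2 3; do python3 -m inch '[[[0,0,0],[0,0,0],1]]' >/dev/null; python3 tq.py; done
python3 - <<'E'
from h import *
from workcell import camera
import cv2
o,p,q=state();c=camera("wrist");np.savez("w11.npz",pos=p,q=o["ee_rot"],**c);print(o["clock"])
cv2.imwrite("pics/w11.png",cv2.resize(c["pixels"][150:350,200:440,::-1],None,fx=2.7,fy=2.7,interpolation=cv2.INTER_CUBIC))
E
```

```text
head -71.81 pos [ 0.5498 -0.2011  0.0627] F [-3.5  1.   5.3] M [0.144 0.59  0.284] J7 -0.52 tau7 -0.382 g 0.642
head -71.56 pos [ 0.5498 -0.2011  0.0627] F [-2.3  0.8  3.7] M [0.137 0.428 0.174] J7 -0.517 tau7 -0.38 g 0.639
head -71.41 pos [ 0.5497 -0.2011  0.0627] F [-1.4  0.7  3.9] M [0.129 0.455 0.149] J7 -0.515 tau7 -0.16 g 0.644
17.15
```

View pics/w11.png

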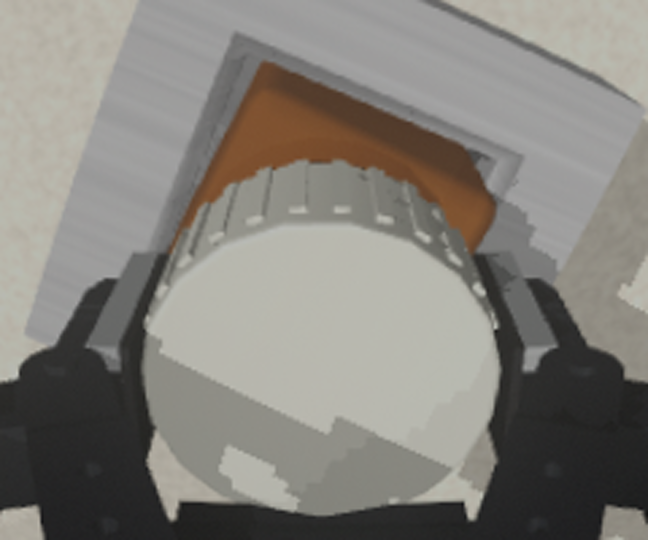

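The jar has turned clockwise a little within the pocket play and bears on its walls. Torque peaked at about 0.43 and relaxed on hold because the target resets to the measured pose. I'll go on in small steps.

```bash
python3 -m inch '[[[1.5,0,0],[0,0,0],1],[[2,0,0],[0,0,0],1]]' >/dev/null; python3 tq.py
```

```text
head -73.43 pos [ 0.5496 -0.2009  0.0627] F [-4.8  1.5  5.2] M [0.35  0.792 0.63 ] J7 -0.545 tau7 -0.608 g 0.641
```

```bash
python3 -m inch '[[[0.4,0,0],[0,0,0],1]]' >/dev/null; python3 tq.py;  python3 -m inch '[[[0.4,0,0],[0,0,0],1]]' >/dev/null; python3 tq.py
```

```text
head -73.81 pos [ 0.5496 -0.2008  0.0627] F [-3.   0.8  4.3] M [0.083 0.641 0.623] J7 -0.551 tau7 -0.56 g 0.634
head -74.19 pos [ 0.5495 -0.2009  0.0627] F [-2.7  0.5  4.4] M [0.144 0.584 0.656] J7 -0.557 tau7 -0.588 g 0.639
```

Torque now tracks the seal's 4 N m/rad slope at about 0.65 N m, so I'll stop, relax, open and retreat straight up.

```bash
python3 -m inch '[[[0,0,0],[0,0,0],1],[[0,0,0],[0,0,0],0.3],[[0,0,0],[0,0,0],0],[[0,0,0],[0,0,0],0],[[0,0,0],[0,0,0],0]]'; python3 tq.py; python3 -m inch '[[[0,0,0],[-25,0,0],0],[[0,0,0],[-60,0,0],0],[[0,0,0],[-100,0,0],0],[[0,0,0],[-100,0,0],0]]'
python3 - <<'E'
from h import *
from workcell import camera
import cv2
o,p,q=state();c=camera("wrist");np.savez("w12.npz",pos=p,q=o["ee_rot"],**c);print(o["clock"])
cv2.imwrite("pics/w12.png",cv2.resize(c["pixels"][95:270,230:410,::-1],None,fx=3.3,fy=3.3,interpolation=cv2.INTER_CUBIC))
s=camera("scene");cv2.imwrite("pics/s12.png",s["pixels"][:,:,::-1])
cv2.imwrite("pics/s12c.png",cv2.resize(s["pixels"][160:230,180:270,::-1],None,fx=7,fy=7,interpolation=cv2.INTER_CUBIC))
E
python3 lid.py w12.npz
```

```text
clock: 18.32
position: [0.5496, -0.2009, 0.0627]
ee_rot: [0.425, 0.565, -0.428, 0.563]
ft_force: [-0.3, 1.0, -0.2]
grip_width: 0.998
head -74.19 pos [ 0.5496 -0.2009  0.0627] F [-0.3  1.  -0.2] M [-0.034 -0.028 -0.029] J7 -0.557 tau7 -0.002 g 0.998
clock: 18.82
position: [0.5515, -0.2016, 0.1653]
ee_rot: [0.426, 0.564, -0.427, 0.564]
ft_force: [0.4, -0.2, 0.0]
grip_width: 1.002
18.825
lid n [ 0.0017 -0.0013  1.    ] block n [ 1.e-04 -3.e-04  1.e+00] top z 0.0985 block z 0.0355 centre 550.4 -200.4 r 28.3 4274 7846
```

View pics/w12.png

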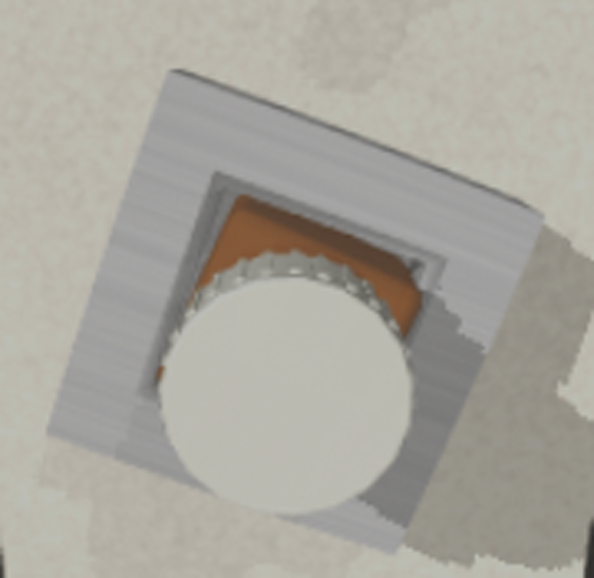

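View pics/s12.png

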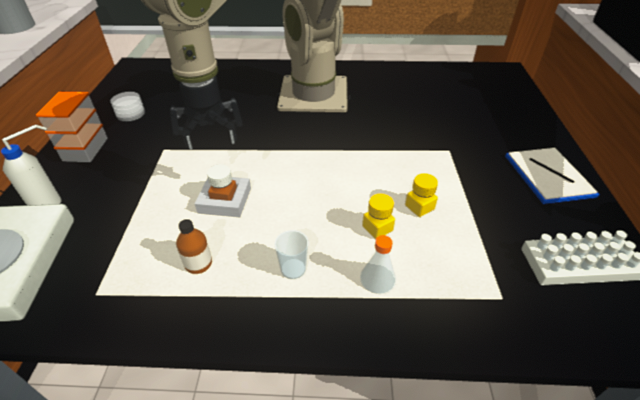

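View pics/s12c.png

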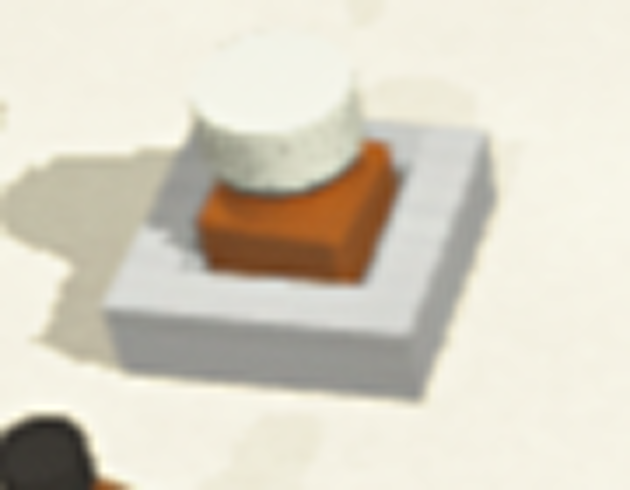

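Jar seated and upright: the lid top is 63.0 mm above the block, exactly the lid-down value, and level. The other glassware stands at the same pixels as at the start. Handing in.

```bash
python3 -c "
from workcell import manip
print(manip.hand_in())"
```

```text
the job is handed in; nothing more can be done
None
```

The jar is seated in the block's pocket and its lid is screwed down snug. The gripper let go and moved clear above it, and I handed in at about 19 s of the 72 s.

**What I did:**
- **First grasp:** the jaws closed about 8 mm off-centre, and the jar tilted about 7° in the grip. I tilted the tool to stand it upright, lowered it into the pocket and released it.
- **Screwing:** I regrasped the lid squarely with a vertical tool and turned it about 139° clockwise.

**Last checks:**
- **Seating:** the lid top is 63.0 mm above the block top, which is the value for a fully seated jar with the lid down. The lid is level.
- **Tightness:** the last three torque readings were 0.62–0.66 N m, and the last step rose at about the rate expected from the seal. The sensor seems to read about 0.1 N m low, because it showed −0.05 where the lid's running friction should give +0.06. The true value could therefore be up to about 0.75 N m, still inside 0.44–0.90. I could not see the ring under the lid, so its rotation is unchecked.
- **Other glassware:** the bottle, beaker and flask and the yellow look-alikes looked unmoved in the scene camera.

**Disagreement:** the torque rose more slowly than expected when the lid first met its seal. The jar appeared to be turning slightly within the pocket's play until it bore on the walls.

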